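Pack two instruments in the sterilising tray and lock them in

ROBOT

A 6-joint arm with a two-finger parallel gripper is mounted at the origin on the work surface. World frame = base frame: x ahead of the robot, y to its left, z up, the work surface at z = 0. Lengths are in m, angles in degrees, forces in N, time in s.
With the tool pointing down it reaches from about 0.3 to 0.75 m from the base axis. Payload 8.5 kg.
Tool frame: the origin (TCP) lies at the very end of the fingers, on their centre line; the grasp point (between the pads) lies 19 mm behind it; z points along the fingers, y is the line along which they close (so a half turn about z gives the same grasp; the last joint's range is limited). The gripper opens to 85 mm and grips with 20 to 120 N. Pads are 22 mm wide; open, the fingers measure 114 mm over their backs; the gripper's body (76 mm by 85 mm) begins 54 mm behind the grasp point. The pads swing forward as they close: fully open they stand 13 mm farther back than shut.
Start: joints at [-85.846, 21.807, 74.336, -0, 83.858, -12.336], TCP at [0.156, -0.527, 0.231] pointing down, gripper open.
Joint ranges: [-178.18, 178.18], [-50.72, 133.34], [12.68, 142.11], [-81.47, 261.47], [9.98, 163.14], [-165.26, 165.26]. Speed limits (degrees/s): [136.94, 136.94, 180, 180, 180, 180].

INTERFACE

Orientations are given as a 3x3 rotation matrix whose columns are the frame's x, y, z axes.
In Python, from rig import observe, cams, ticket gives the robot as it stands.
- The arm moves only by the tool move_arm, never from a script. Its arguments are lists of equal length, an entry for each row: "jaw": the finger opening in cm, from 0 to 8.54; "dp": the shift along the tool's x, y, z in cm, a list of three; "turn": the turn, a rotation vector about the tool's x, y, z in rad, a list of three. In form: {"jaw": [jaw, ...], "dp": [[tx, ty, tz], ...], "turn": [[wx, wy, wz], ...]}. A call has 1 to 12 rows; each row shifts and turns the commanded pose from where the row before left it, along the tool's axes as they then stand; what a row does not reach is not made up. A row lasts 1/12 s, in which the tool goes at most 41.7 mm and 7.16 degrees, less where a joint would pass 70% of its speed; a pose out of reach is approached as far as the arm can. A call is refused whole if a number of a shift passes 4.17 or a number of a turn 0.125, either way. A call with a gripper value outside its range is refused whole. The fingers move at their own pace and stop on an object; "force" is the grip in N (left out, the last holds). Time passes only in rows, so rows that do not move let the fingers close. It gives the time, the measured TCP pose, the force, the opening and the grip force at its end, in the units of the state.
- observe(): the state, without advancing time (a new reading comes with each control period).
- cams.get_image(name): name is "scene" or "top" or "wrist"; returns (picture, depth): 384x512x3 uint8, red, green, blue; 384x512 float32, m along the optical axis (not along the pixel's ray), 0 where there is no reading.
- cams.calibration(name): a dict with "vertical_fov" (degrees; the focal length in pixels is half the picture's height over the tangent of half this angle, whatever the lens; pixels are square), "cx", "cy" (the principal point, pixels), "view" (4x4, takes a point from world to camera coordinates); the wrist camera has in their place "tool_from_camera" (4x4, takes a point from camera to tool coordinates, whose origin is the TCP and whose axes are the flange's). Camera axes: x right, y up, looking along -z (the intrinsics and any distortion apply to the point x, -y, -z); pixel columns grow to the right and rows downward; lengths in m; the calibration is good to about 2 mm. The wrist camera is an equidistant fisheye: a pixel r from the principal point sees the ray r / f radians off the axis. A picture is of the moment at which its call begins: read the wrist's pose just before it. calibration takes no time and is no camera call.
- ticket.close_job(): hands the job in; it is judged then, once.
Trained networks look in the newest picture that a camera, given by its name, has taken for a name from the list of things; names that differ only in an ending like _2 or _b are one class to them, and where a whole thing is asked for, a point or a joint stands for the part that bears it (a point fixed in the world has none). Each returns a list of dicts, best first, with "p" (0 to 1); they miss things now and then, are a little off and sometimes report something else, mostly with a low value. They report only what shows in the picture. A call takes as long as a camera call. They do not tell look-alikes from the thing itself.
- cams.spot_in(camera, query): "box" ([centre column, centre row, width, height] as shares, 0 to 1, of the picture: columns of its width, rows of its height, round what is visible of it).
- cams.outline_of(camera, query): "mask" (384x512 bool, what is visible of it) and "box" ([centre column, centre row, width, height] as shares, 0 to 1, of the picture: columns of its width, rows of its height, round what is visible of it).
- cams.mark_of(camera, query): "location" ([column, row] as shares, 0 to 1, of the picture: columns of its width, rows of its height: a listed point, or the origin of a listed thing).
The state is a dict: "time_s": time; "q": joint angles; "qvel": joint speeds; "joint_efforts": joint torques, N m; "position": TCP position; "tool_rot": TCP orientation; "ft_force": force on the tool from outside, world axes, zero at the start; "wrist_torque": the same for the moment, N m; "grip_width": finger opening in m; "gripper_force": force on a finger pad.
Only numpy, scipy, OpenCV 4.12 (cv2) and the standard library are available. Lean on these libraries where they do the work, as an engineer would, in place of code of your own. Each camera call takes 0.05 s, during which the arm holds its last target. There are 200 camera calls.

TASK

Lay the narrow spatula and the broad scraper flat in their own shaped compartments of the instrument tray, each turned so that its blade lies in the pocket cut for it. When both lie fully down, slide the tray's retaining bar all the way across until it stops over the two handles, and leave everything else on the work surface where it is.

Things in the scene. Friction and masses are not known exactly. Their poses are not given: they have to be found in the camera images.
- spatula: Narrow lab spatula lying on the flat blue pad: white handle 90 mm long, 14 wide, 16 high; flat steel blade 22 mm wide, 70 long, 4 thick; 175 mm over all, about 60 g. Origin: underside of the handle at the place to grip it, 60 mm from its rear end, near the centre of mass. x: along it to the blade tip; z up.
- spatula_tip (a point): Middle of the spatula's blade end, on the underside, 115 mm from the spatula's origin along its x.
- scraper: Broad scraper lying on the flat blue pad: white handle 95 mm long, 14 wide, 16 high; thin neck; flat steel blade 50 mm wide, 25 long, 4 thick; 145 mm over all, about 60 g. Origin: underside of the handle at the place to grip it, 60 mm from its rear end, near the centre of mass. x: along it to the blade end; z up.
- scraper_tip (a point): Middle of the scraper's blade end, on the underside, 85 mm from the scraper's origin along its x.
- tray: Instrument tray, fixed: steel floor 284 x 156 mm (x = -117 to +167 mm), 6 mm high, with a white insert, top 16 mm above the work surface, cut with two lengthwise compartments head to tail. Origin: underside, midway between the two grip places; x lengthwise to the parked bar, z up. A finger valley, x = -28 to +28 mm, crosses it at floor height with no walls beside the handles.
- spatula_rest (a point): On the tray floor, where the spatula's origin belongs (tray x 0, y +40 mm). Axes as the tray's. Its compartment: handle slot 24 mm wide, rear end at tray x = -66 mm; blade pocket 32 mm wide, tray x = 39 to 121 mm; walls 10 mm high.
- spatula_rest_tip (a point): On the tray floor, where the spatula's blade end belongs (tray x +115, y +40 mm).
- scraper_rest (a point): On the tray floor, where the scraper's origin belongs (tray x 0, y -40 mm). Axes as the tray's; the scraper itself lies with its x along the tray's -x. Its compartment: handle slot 24 mm wide, rear end at tray x = +66 mm; blade pocket 60 mm wide, tray x = -53 to -91 mm; walls 10 mm high.
- scraper_rest_tip (a point): On the tray floor, where the scraper's blade end belongs (tray x -85, y -40 mm).
- bar (a joint): Slide of the steel retaining bar, m: 0 at the tray's +x end (bar over tray x = 150 mm), 0.150 at its stop over the valley and both handles (tray x = 0). Moves along tray -x, needs about 2 N, stays where left; starts at 0 to 0.02. It spans the tray, 20 mm wide, 26 to 32 mm above the work surface: passes 4 mm over handles fully down, strikes one that is not.
- bar_tab (a point): Top centre of the black upright tab in the middle of the retaining bar: 12 mm thick along the tray's x, 32 mm wide along the tray's y, rising from 32 to 62 mm above the work surface; grip or push it.
- dish: small clear round culture dish with a lid, 60 mm across, 14 mm high; bystander. Origin: centre of the underside.
- marker: marker pen lying down, 130 mm long, 13 mm thick; bystander (does not roll). Origin: underside centre; x axis along it.
- tube_lying: capped sample tube lying down, 101 mm long, 19 mm thick; bystander (does not roll). Origin: underside centre; x axis along it.
- tip_box: pipette-tip box with clear lid, 120 x 85 x 65 mm; bystander. Origin: underside centre.
- bottle: white reagent bottle, 60 mm across, 120 mm high; bystander. Origin: underside centre.
- small_rack: white tube rack with eight capped tubes, 54 x 117 mm, 109 mm high; bystander. Origin: underside centre.
- slide_box: grey slide box, 90 x 80 x 30 mm; bystander. Origin: underside centre.
There are look-alikes about, which are no part of the job. What is shaped like the spatula but brown or purple is not meant.

How it is judged:
By the outcome, as a careful person would: the job done as asked, in the order asked, and still so for the second after the job is handed in, with the robot touching nothing.
It also fails if it takes over 64 s, if anything falls off the work surface, if the arm or the gripper's body presses on something with over 40 N, if the wrist force passes 120 N, or if a joint passes its speed limit or range.

## Working session

There is one attempt and no reset: what is moved stays moved. The work goes in short steps, Python scripts to look and compute and a tool call to move; the robot and the scene stay as the last step left them, time stands still between calls to the robot, and variables do not carry over. Pictures are saved under pics/ and viewed, at most 10 in all, crops included, and the job is handed in when it is done.

Besides the shell and the picture viewer there is one more tool, called after "Call:" as name(argument=value, ...), one argument or row to a line, values as JSON. move_arm: Moves the arm, as the interface text tells. Its arguments: {"type":"object","properties":{"jaw":{"type":"array","items":{"type":"number"}},"dp":{"type":"array","items":{"type":"array","items":{"type":"number"}}},"turn":{"type":"array","items":{"type":"array","items":{"type":"number"}}},"force":{"type":"number"}},"required":["jaw","dp","turn"]}

```bash
mkdir -p pics; ls
cat > h.py <<'E'
import numpy as np,cv2
from rig import observe,cams,ticket
def snap(n,f=None):
    im,d=cams.get_image(n)
    if f: cv2.imwrite('pics/'+f,im[:,:,::-1])
    return im,d
def world(n,u,v,d=None,z=None):
    c=cams.calibration(n);f=192/np.tan(np.radians(c['vertical_fov']/2))
    T=np.linalg.inv(np.array(c['view']))
    r=np.array([(u-c['cx'])/f,-(v-c['cy'])/f,-1.])
    if d is None:
        w=T[:3,:3]@r; d=(z-T[2,3])/w[2]
    return T[:3,:3]@(r*d)+T[:3,3]
E
python3 - <<'E'
from h import *
im,d=snap('top','top.png'); im2,d2=snap('scene','scene.png')
print({k:v for k,v in cams.calibration('top').items()}, cams.calibration('wrist'))
for q in ['spatula','spatula_tip','scraper','scraper_tip','tray','spatula_rest','spatula_rest_tip','scraper_rest','scraper_rest_tip','bar_tab']:
    for m in cams.mark_of('top',q)[:4]:
        u,v=m['location'][0]*512,m['location'][1]*384
        z={'spatula_rest':.006,'spatula_rest_tip':.006,'scraper_rest':.006,'scraper_rest_tip':.006,'bar_tab':.062}.get(q,0.003)
        print(q,round(m['p'],2),round(u),round(v),world('top',u,v,z=z).round(4))
cv2.imwrite('pics/a.png',np.vstack([cv2.resize(im,(400*2,600))])[:,:,::-1])
E
```

```text
pics
{'vertical_fov': 55.859006841204994, 'cx': 260.1123555406692, 'cy': 186.59288604283924, 'view': array([[-0.01137542, -0.99977784, -0.01774474, -0.01106683],
       [ 0.98159934, -0.01454789,  0.19039721, -0.57182217],
       [-0.19061306, -0.01525237,  0.98154675, -1.04171431],
       [ 0.        ,  0.        ,  0.        ,  1.        ]])} {'vertical_fov': 65.70646984690485, 'cx': 258.82838069625615, 'cy': 186.85631996835613, 'tool_from_camera': array([[ 5.21545561e-04,  9.49523887e-01,  3.13694305e-01,
         8.13550661e-02],
       [ 9.99999843e-01, -5.59412140e-04,  3.06977534e-05,
         6.06936688e-04],
       [ 2.04632652e-04,  3.13694239e-01, -9.49524029e-01,
        -1.42542559e-01],
       [ 0.00000000e+00,  0.00000000e+00,  0.00000000e+00,
         1.00000000e+00]])}
spatula 0.87 385 262 [ 0.3428 -0.3946  0.003 ]
spatula 0.84 350 211 [ 0.5013 -0.2979  0.003 ]
spatula 0.66 383 175 [ 0.613  -0.4088  0.003 ]
spatula_tip 0.82 343 178 [ 0.6043 -0.2805  0.003 ]
spatula_tip 0.78 394 146 [ 0.7069 -0.4511  0.003 ]
spatula_tip 0.68 348 276 [ 0.3031 -0.2794  0.003 ]
scraper 0.67 288 213 [ 0.4969 -0.1043  0.003 ]
scraper_tip 0.69 294 238 [ 0.4193 -0.1194  0.003 ]
tray 0.79 179 224 [0.4671 0.2367 0.003 ]
spatula_rest 0.59 162 224 [0.4669 0.2895 0.006 ]
scraper_rest 0.92 190 229 [0.4517 0.2006 0.006 ]
scraper_rest_tip 0.72 190 251 [0.3823 0.2004 0.006 ]
scraper_rest_tip 0.57 178 178 [0.6143 0.245  0.006 ]
scraper_rest_tip 0.2 165 224 [0.467  0.2797 0.006 ]
bar_tab 0.86 178 176 [0.6058 0.2306 0.062 ]
bar_tab 0.48 106 242 [0.4114 0.4369 0.062 ]
```

View pics/a.png

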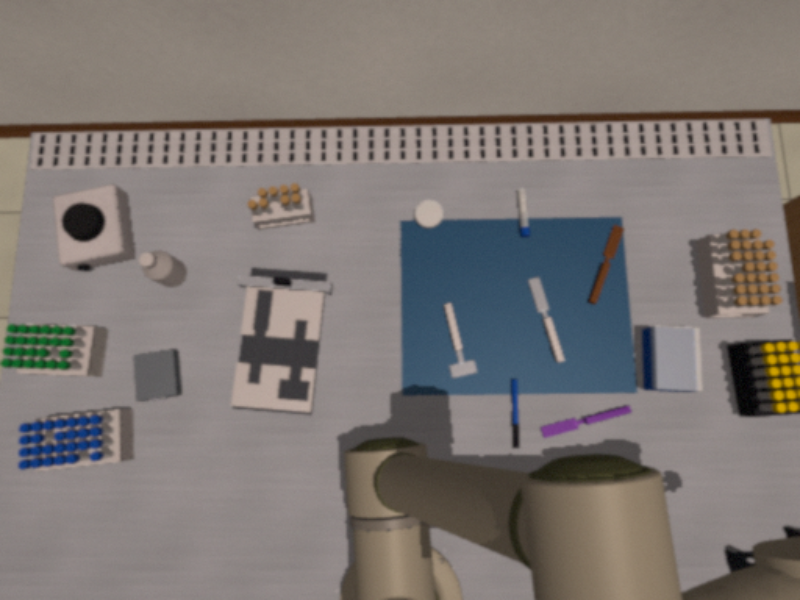

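View pics/scene.png

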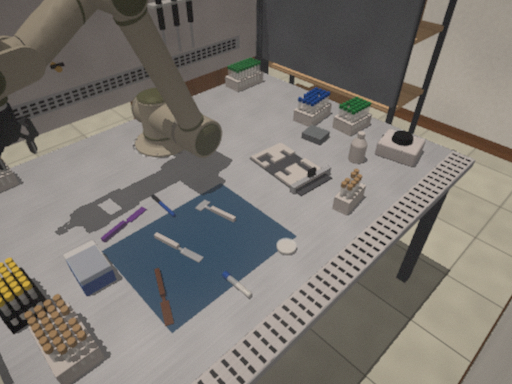

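The top picture (shown enlarged to 800x600) has three spatula-shaped things. In 512x384 pixels:
- White handle and steel blade at (350,211). It is on the pad and matches the description.
- Brown at (383,175) and purple at (385,262), both look-alikes.

The scraper is at (290,218). The tray is at (179,224), with the bar's tab at (180,179). I'll confirm with one crop and measure the axes.

```bash
cat >> h.py <<'E'
def pca(n,m,z):
    v,u=np.nonzero(m); P=np.array([world(n,a,b,z=z)[:2] for a,b in zip(u,v)])
    c=P.mean(0);w,V=np.linalg.eigh(np.cov((P-c).T));a=V[:,1]
    if a[0]<0:a=-a
    t=(P-c)@a
    return c,np.degrees(np.arctan2(a[1],a[0])),c+a*t.min(),c+a*t.max(),np.ptp(t)
E
python3 - <<'E'
from h import *
s=observe();print(s['position'],np.array(s['tool_rot']).round(3))
im,d=snap('top')
for q in ['spatula','scraper','tray']:
    for m in cams.outline_of('top',q)[:3]:
        print(q,round(m['p'],2),np.array(m['box'])*[512,384,512,384],m['mask'].sum(),[np.round(x,4) for x in pca('top',m['mask'],.01)])
c=im[160:260,260:430];cv2.imwrite('pics/crop.png',cv2.resize(c,None,fx=4,fy=4,interpolation=2)[:,:,::-1])
E
```

```text
[ 0.15611925 -0.52733604  0.23131001] [[ 0.959  0.284 -0.   ]
 [ 0.284 -0.959  0.   ]
 [ 0.    -0.    -1.   ]]
spatula 0.78 [376.832  265.9968  59.6992  20.1984] 382 [array([ 0.3221, -0.3534]), np.float64(-75.9398), array([ 0.3024, -0.2746]), array([ 0.346 , -0.4486]), np.float64(0.1794)]
spatula 0.7 [386.304  169.1136  22.5792  52.608 ] 293 [array([ 0.6367, -0.4238]), np.float64(-22.7871), array([ 0.5505, -0.3876]), array([ 0.7108, -0.455 ]), np.float64(0.1738)]
scraper 0.7 [295.0144 217.6128  21.1968  50.1888] 308 [array([ 0.4675, -0.1186]), np.float64(11.5422), array([ 0.4133, -0.1297]), array([ 0.5552, -0.1007]), np.float64(0.1448)]
scraper 0.29 [274.2784 137.0496  16.9984  22.1184] 268 [array([ 0.7442, -0.0658]), np.float64(0.0102), array([ 0.7128, -0.0658]), array([ 0.774 , -0.0657]), np.float64(0.0612)]Traceback (most recent call last):
  File "<stdin>", line 6, in <module>
  File "h.py", line 15, in pca
    v,u=np.nonzero(m); P=np.array([world(n,a,b,z=z)[:2] for a,b in zip(u,v)])
                                   ~~~~~^^^^^^^^^^^
  File "h.py", line 8, in world
    c=cams.calibration(n);f=192/np.tan(np.radians(c['vertical_fov']/2))
ValueError: time passes only in moves, steps and waits
```

Call:
move_arm(
  jaw=[8.5,8.5,8.5,5,5,5,5,5,5,5,5,5],
  dp=[
    [1.5,-0.5,0.3],
    [3.1,-1.1,0.6],
    [3.4,-1.2,0.7],
    [3.4,-1.2,0.7],
    [3.4,-1.2,0.7],
    [3.4,-1.2,0.7],
    [3.4,-1.2,0.7],
    [3.4,-1.2,0.7],
    [3.4,-1.2,0.7],
    [3.4,-1.2,0.7],
    [3.4,-1.2,0.7],
    [1.9,-0.5,0.7],
  ],
  turn=[
    [0,0,0],
    [0,0,0],
    [0,0,0],
    [0,0,0],
    [0,0,0],
    [0,0,0],
    [0,0,0],
    [0,0,0],
    [0,0,0],
    [0,0,0],
    [0,0,0],
    [0,0,0],
  ],
)

```text
time_s: 1.75
position: [0.4776, -0.2958, 0.152]
tool_rot: [[0.958, 0.286, 0.001], [0.286, -0.958, 0.0], [0.001, -0.0, -1.0]]
ft_force: [-1.3, -0.1, -0.4]
grip_width: 0.0501
gripper_force: 0.0
```

```bash
cat > h.py <<'E'
import numpy as np,cv2,functools
from rig import observe,cams,ticket
cal=functools.lru_cache(None)(lambda n:cams.calibration(n))
def snap(n,f=None):
    global S
    S=observe(); im,d=cams.get_image(n)
    if f: cv2.imwrite('pics/'+f,im[:,:,::-1])
    return im,d
def world(n,u,v,z):
    "points on plane z; u,v arrays"
    c=cal(n);f=192/np.tan(np.radians(c['vertical_fov']/2))
    u,v=np.atleast_1d(u)-c['cx'],np.atleast_1d(v)-c['cy']
    if n=='wrist':
        r=np.hypot(u,v)+1e-9;th=r/f;R=np.stack([u/r*np.sin(th),-v/r*np.sin(th),-np.cos(th)],1)
        W=np.eye(4);W[:3,:3]=S['tool_rot'];W[:3,3]=S['position'];T=W@np.array(c['tool_from_camera'])
    else:
        R=np.stack([u/f,-v/f,-np.ones(len(u))],1);T=np.linalg.inv(np.array(c['view']))
    w=R@T[:3,:3].T
    return w*((z-T[2,3])/w[:,2])[:,None]+T[:3,3]
def pca(n,m,z):
    v,u=np.nonzero(m);P=world(n,u,v,z)[:,:2];c=P.mean(0)
    w,V=np.linalg.eigh(np.cov((P-c).T));a=V[:,1];a=a*np.sign(a[0]);t=(P-c)@a
    return [c.round(4),np.degrees(np.arctan2(a[1],a[0])).round(2),(c+a*t.min()).round(4),(c+a*t.max()).round(4),np.ptp(t).round(4)]
def mark(n,q,z):
    for m in cams.mark_of(n,q)[:3]:
        u,v=m['location'][0]*512,m['location'][1]*384
        print(q,round(m['p'],2),round(u),round(v),world(n,u,v,z)[0].round(4))
def outl(n,q,z):
    for m in cams.outline_of(n,q)[:2]:
        print(q,round(m['p'],2),(np.array(m['box'])*[512,384,512,384]).round(),pca(n,m['mask'],z))
def tool(p):
    "tool-axis shift (cm) to world point p"
    s=observe();print('shift',(np.array(s['tool_rot']).T@(np.array(p)-s['position'])*100).round(2))
E
python3 - <<'E'
from h import *
im,d=snap('wrist','w1.png')
print(S['time_s'],S['position'],S['grip_width'],np.array(S['tool_rot']).round(3)[:,0])
mark('wrist','spatula',0);mark('wrist','spatula_tip',0);outl('wrist','spatula',.008)
E
```

```text
Traceback (most recent call last):
NameError: name 'S' is not defined
```

View pics/w1.png

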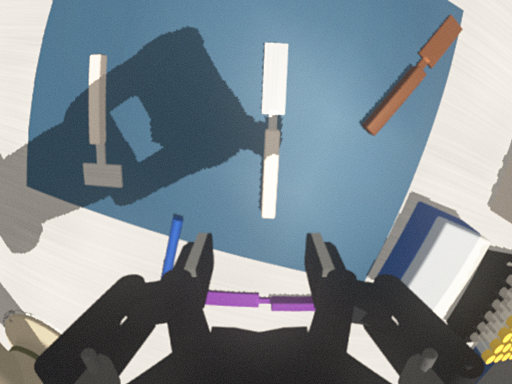

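The wrist picture confirms it. The white and steel spatula is upright at (270,130): wide blade above with its tip at row 43, narrow white handle below ending at row 218. The brown (410,75) and purple (260,300) ones are decoys. The scraper is at (100,120).

Run:
```python
from h import *
import h
im,d=snap('wrist')
mark('wrist','spatula',0);mark('wrist','spatula_tip',0);outl('wrist','spatula',.008)
mark('wrist','scraper',0);mark('wrist','scraper_tip',0);outl('wrist','scraper',.008)
print(world('wrist',[268,269,274,275,275],[218,145,112,80,43],.016).round(4))
h2=cv2.cvtColor(im,cv2.COLOR_RGB2HSV)
m=(h2[...,1]<70)&(h2[...,2]>60); n,l,st,c=cv2.connectedComponentsWithStats(m.astype(np.uint8))
for i in set(l[45:215,262:275].ravel())-{0}:
    if st[i,4]>100: print(st[i],pca('wrist',l==i,.012))
```

```text
spatula 0.85 400 89 [ 0.6089 -0.4088  0.    ]
spatula 0.76 273 161 [ 0.4947 -0.3053  0.    ]
spatula_tip 0.8 276 44 [ 0.6074 -0.2738  0.    ]
spatula_tip 0.77 204 297 [ 0.3033 -0.2755  0.    ]
spatula_tip 0.55 458 22 [ 0.7172 -0.4581  0.    ]
spatula 0.95 [414.  77. 101. 117.] [array([ 0.6309, -0.42  ]), np.float64(-22.55), array([ 0.5534, -0.3879]), array([ 0.7123, -0.4538]), np.float64(0.172)]
spatula 0.89 [276. 133.  24. 175.] [array([ 0.5328, -0.2935]), np.float64(14.21), array([ 0.4351, -0.3183]), array([ 0.6069, -0.2748]), np.float64(0.1772)]
scraper 0.92 102 108 [ 0.5008 -0.1127  0.    ]
scraper_tip 0.96 102 187 [ 0.4122 -0.1264  0.    ]
scraper 0.69 [106. 121.  42. 133.] [array([ 0.4791, -0.1169]), np.float64(14.66), array([ 0.4161, -0.1334]), array([ 0.5566, -0.0966]), np.float64(0.1452)]
[[ 0.4397 -0.3165  0.016 ]
 [ 0.5117 -0.2951  0.016 ]
 [ 0.5429 -0.2903  0.016 ]
 [ 0.5718 -0.2824  0.016 ]
 [ 0.6052 -0.2722  0.016 ]]
[ 261   43   30  178 3594] [array([ 0.5322, -0.2936]), np.float64(14.45), array([ 0.4358, -0.3185]), array([ 0.6067, -0.2744]), np.float64(0.1765)]
```

Call:
move_arm(
  jaw=[4,4,4,4,4,4,4,4,1,1,1,1],
  dp=[
    [0.4,0.3,1],
    [0.5,0.4,3],
    [0.5,0.4,3.5],
    [0.06,0.1,3.5],
    [0,0,2.2],
    [0,0,1],
    [0,0,0.6],
    [0,0,0],
    [0,0,0],
    [0,0,0],
    [0,0,0],
    [0,0,0],
  ],
  turn=[
    [0,0,0.02],
    [0,0,0.017],
    [0,0,0],
    [0,0,0],
    [0,0,0],
    [0,0,0],
    [0,0,0],
    [0,0,0],
    [0,0,0],
    [0,0,0],
    [0,0,0],
    [0,0,0],
  ],
  force=40,
)

```text
time_s: 3.15
position: [0.4931, -0.3067, 0.0059]
tool_rot: [[0.969, 0.248, 0.002], [0.248, -0.969, -0.002], [0.002, 0.003, -1.0]]
ft_force: [0.2, -0.2, 6.4]
grip_width: 0.0128
gripper_force: 41.5
```

Call:
move_arm(
  jaw=[1,1,1,1,1,1,1,1,1,1,1,1],
  dp=[
    [0,0,-1],
    [0,0,-2.5],
    [0,-0.5,-3.5],
    [0.2,-1.5,-3],
    [0.4,-2.8,-2],
    [0.5,-3.3,-1.5],
    [0.5,-3.6,0],
    [0.5,-3.6,0],
    [0.5,-3.6,0],
    [0.5,-3.6,0],
    [0.5,-3.6,0],
    [0.5,-3.6,0],
  ],
  turn=[
    [0,0,0],
    [0,0,0],
    [0,0,0],
    [0,0,0],
    [0,0,0],
    [0,0,0],
    [0,0,0],
    [0,0,0],
    [0,0,0],
    [0,0,0],
    [0,0,0],
    [0,0,0],
  ],
)

```text
time_s: 4.15
position: [0.4579, -0.0066, 0.1403]
tool_rot: [[0.969, 0.248, 0.001], [0.248, -0.969, -0.0], [0.001, 0.001, -1.0]]
ft_force: [0.3, -0.4, -0.6]
grip_width: 0.0127
gripper_force: 40.6
```

Call:
move_arm(
  jaw=[1,1,1,1,1,1,1,1,1,1,1],
  dp=[
    [0.5,-3.6,0],
    [0.5,-3.6,0],
    [0.5,-3.6,0],
    [0.5,-3.6,0],
    [0.5,-3.6,0],
    [0.5,-3.2,0],
    [0,-2,0],
    [0,-1,0],
    [0,0,0],
    [0,0,0],
    [0,0,0],
  ],
  turn=[
    [0,0,0],
    [0,0,0],
    [0,0,0],
    [0,0,0],
    [0,0,0],
    [0,0,0],
    [0,0,0],
    [0,0,0],
    [0,0,0],
    [0,0,0],
    [0,0,0],
  ],
)

```text
time_s: 5.07
position: [0.4278, 0.2326, 0.1396]
tool_rot: [[0.969, 0.247, 0.0], [0.247, -0.969, -0.0], [0.0, 0.0, -1.0]]
ft_force: [0.0, -0.9, -0.2]
grip_width: 0.0129
gripper_force: 40.6
```

Run:
```python
from h import *
import h
im,d=snap('wrist','w2.png');s=h.S
print(s['time_s'],s['position'],s['grip_width'],np.array(s['tool_rot']).round(3))
for q,z in [('spatula_rest',.006),('spatula_rest_tip',.006),('scraper_rest',.006),('scraper_rest_tip',.006),('bar_tab',.062),('tray',0),('spatula_tip',s['position'][2]-.004)]: mark('wrist',q,z)
outl('wrist','tray',.016)
```

```text
5.0667 [0.42780397 0.23259258 0.13956637] 0.012882903120962573 [[ 0.969  0.247  0.   ]
 [ 0.247 -0.969 -0.   ]
 [ 0.     0.    -1.   ]]
spatula_rest 0.69 218 125 [0.4683 0.2812 0.006 ]
spatula_rest_tip 0.85 263 13 [0.5805 0.2673 0.006 ]
spatula_rest_tip 0.6 219 124 [0.4691 0.2807 0.006 ]
scraper_rest 0.64 302 152 [0.4622 0.1988 0.006 ]
scraper_rest_tip 0.75 271 229 [0.3775 0.2058 0.006 ]
spatula_tip 0.92 259 17 [0.5434 0.2612 0.1356]
tray 0.87 [282. 126. 258. 249.] [array([0.4918, 0.232 ]), np.float64(-23.09), array([0.3479, 0.2934]), array([0.6283, 0.1739]), np.float64(0.3048)]
```

View pics/w2.png

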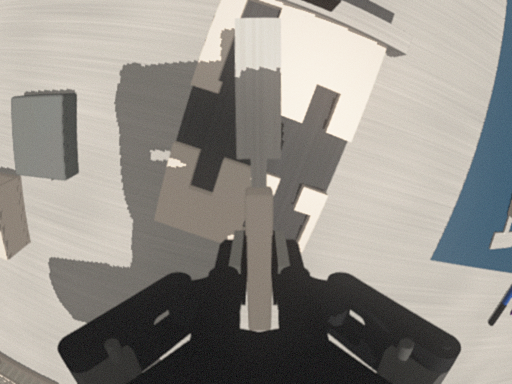

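Run:
```python
from h import *
import h
h.S=observe()
im=cv2.imread('pics/w2.png')
cv2.imwrite('pics/c2.png',cv2.resize(im[0:250,140:400],(728,700//1))[:600] if 0 else cv2.resize(im[0:260,140:400],(600,600),interpolation=cv2.INTER_CUBIC))
for u,v in [(155,218),(386,52),(353,142),(322,210),(192,183),(213,192),(317,85),(340,95)]: print(u,v,world('wrist',u,v,.016)[0].round(4))
```

```text
155 218 [0.3625 0.3259 0.016 ]
386 52 [0.5781 0.1499 0.016 ]
353 142 [0.486  0.1571 0.016 ]
322 210 [0.4136 0.1652 0.016 ]
192 183 [0.4093 0.294  0.016 ]
213 192 [0.4055 0.2724 0.016 ]
317 85 [0.5265 0.2049 0.016 ]
340 95 [0.5241 0.1821 0.016 ]
```

View pics/c2.png

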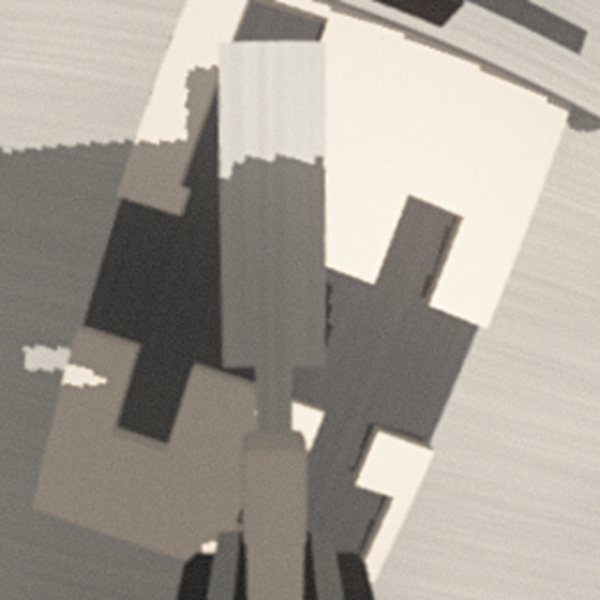

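Run:
```python
from h import *
import h
h.S=observe()
A=np.array([(35,508,-117,78),(85,327,-28,78),(123,198,28,78),(139,343,-28,52),(190,365,-28,28),(118,427,-66,52),(168,443,-66,28),(409,196,66,-28),(462,216,66,-52),(377,283,28,-28),(430,303,28,-52),(485,327,28,-78),(432,450,-28,-78),(376,426,-28,-52)],float)
W=world('wrist',A[:,0]*260/600+140,A[:,1]*260/600,.016)[:,:2];t=A[:,2:]/1000
c,w=t.mean(0),W.mean(0);U,s,V=np.linalg.svd((t-c).T@(W-w));R=(U@V).T
o=w-R@c;print('yaw',np.degrees(np.arctan2(R[1,0],R[0,0])),'o',o,'scale',s.sum()/((t-c)**2).sum())
print(((W-(t@R.T+o))*1000).round(1).tolist())
r=R@[0,.04]+o;print('sp rest',r,'sc rest',R@[0,-.04]+o)
# spatula axis in hand: handle/blade from mask at underside height
im,_=snap('wrist')
m=cams.outline_of('wrist','spatula')
for k in m[:2]: print(k['p'],k['mask'].sum(),pca('wrist',k['mask'],h.S['position'][2]))
mark('wrist','spatula_tip',h.S['position'][2]-.004)
```

```text
yaw -5.652770969638361 o [0.46588852 0.23850823] scale 0.974076882268548
[[3.0, -2.2], [-0.5, -3.1], [-2.6, -2.0], [0.8, -0.3], [-0.8, 1.6], [1.8, -2.3], [2.6, -0.3], [-2.2, 0.6], [-1.1, 2.0], [-0.8, -0.2], [-0.2, 0.9], [-0.6, 1.8], [-0.5, 1.5], [1.1, 1.9]]
sp rest [0.4698285  0.27831372] sc rest [0.46194854 0.19870275]
0.67 10731 [array([0.4763, 0.2457]), np.float64(14.76), array([0.3652, 0.2164]), array([0.542, 0.263]), np.float64(0.1829)]
spatula_tip 0.56 257 19 [0.5418 0.2633 0.1353]
```

Call:
move_arm(
  jaw=[1,1,1,1,1,1,1,1,1,1,1,1],
  dp=[
    [0,0,0],
    [0,0,0],
    [0,0,0],
    [0,0,0],
    [0,0,0],
    [1.1,-1.7,0],
    [1.1,-1.7,0],
    [1.1,-1.6,2],
    [0,0,3],
    [0,0,2.5],
    [0,0,1],
    [0,0,0],
  ],
  turn=[
    [0,0,0.04],
    [0,0,0.08],
    [0,0,0.09],
    [0,0,0.09],
    [0,0,0.056],
    [0,0,0],
    [0,0,0],
    [0,0,0],
    [0,0,0],
    [0,0,0],
    [0,0,0],
    [0,0,0],
  ],
)

```text
time_s: 6.67
position: [0.4645, 0.2796, 0.0524]
tool_rot: [[0.994, -0.105, -0.004], [-0.105, -0.994, -0.001], [-0.004, 0.002, -1.0]]
ft_force: [-0.1, 0.4, 0.1]
grip_width: 0.0126
gripper_force: 40.6
```

Run:
```python
from h import *
import h
im,d=snap('wrist','w3.png');s=h.S
print(s['time_s'],s['position'],s['ft_force'],np.array(s['tool_rot']).round(3)[:,0])
tool([0.4663,.2792,.0145])
```

```text
6.6667 [0.46447687 0.27955739 0.05238594] [-0.13374551  0.42877238  0.07091279] [ 0.994 -0.105 -0.004]
shift [0.1  0.05 3.96]
```

View pics/w3.png

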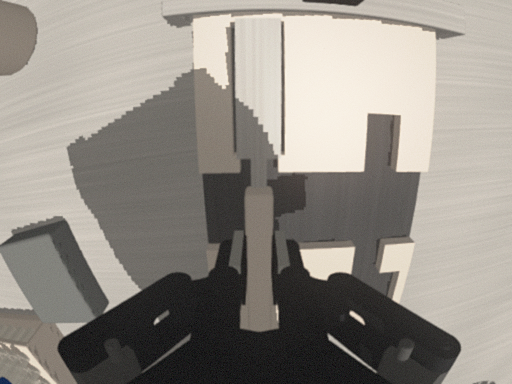

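The spatula blade (columns 235–283, tip at row 20) is lined up with its pocket, and the handle is centred over the slot. I'll lower it now.

Call:
move_arm(
  jaw=[1,1,1,1,1,1,1,1],
  dp=[
    [0.1,0,0.8],
    [0,0,1.2],
    [0,0,0.8],
    [0,0,0.5],
    [0,0,0.3],
    [0,0,0.2],
    [0,0,0.1],
    [0,0,0],
  ],
  turn=[
    [0,0,0],
    [0,0,0],
    [0,0,0],
    [0,0,0],
    [0,0,0],
    [0,0,0],
    [0,0,0],
    [0,0,0],
  ],
)

```text
time_s: 7.38
position: [0.4667, 0.2798, 0.0155]
tool_rot: [[0.994, -0.105, 0.0], [-0.105, -0.994, 0.0], [0.0, -0.0, -1.0]]
ft_force: [0.5, -0.4, -1.0]
grip_width: 0.0128
gripper_force: 40.6
```

Call:
move_arm(
  jaw=[1,1,1,1,2.6,2.6,2.6,2.6,2.6],
  dp=[
    [0,0,0.1],
    [0,0,0.1],
    [0,0,0.1],
    [0,0,0],
    [0,0,0],
    [0,0,0],
    [0,0,0],
    [0,0,0],
    [0,0,0],
  ],
  turn=[
    [0,0,0],
    [0,0,0],
    [0,0,0],
    [0,0,0],
    [0,0,0],
    [0,0,0],
    [0,0,0],
    [0,0,0],
    [0,0,0],
  ],
)

```text
time_s: 8.13
position: [0.4666, 0.2798, 0.0124]
tool_rot: [[0.994, -0.105, 0.0], [-0.105, -0.994, 0.0], [0.0, -0.0, -1.0]]
ft_force: [-0.3, -0.4, -0.1]
grip_width: 0.0263
gripper_force: 0.0
```

Call:
move_arm(
  jaw=[2.6,2.6,2.6,2.6,2.6,2.6,2.6,2.6,2.6],
  dp=[
    [0,0,-0.5],
    [0,0,-1],
    [0,0,-2],
    [0,0,-3],
    [0,0,-4],
    [0,0,-3],
    [0,0,-1],
    [0,0,0],
    [0,0,0],
  ],
  turn=[
    [0,0,0],
    [0,0,0],
    [0,0,0],
    [0,0,0],
    [0,0,0],
    [0,0,0],
    [0,0,0],
    [0,0,0],
    [0,0,0],
  ],
)

```text
time_s: 8.88
position: [0.4664, 0.2798, 0.1578]
tool_rot: [[0.994, -0.105, 0.001], [-0.105, -0.994, 0.0], [0.001, -0.0, -1.0]]
ft_force: [-0.7, 0.2, -0.5]
grip_width: 0.026
gripper_force: 0.0
```

Run:
```python
from h import *
import h
im,d=snap('wrist','w4.png');s=h.S
print(s['time_s'],s['position'])
for q,z in [('spatula',.006),('spatula_tip',.006),('scraper_rest',.006),('scraper_rest_tip',.006),('bar_tab',.062)]: mark('wrist',q,z)
snap('top')
outl('top','scraper',.008);mark('top','bar_tab',.062)
```

```text
8.8833 [0.46635996 0.27977118 0.15782857]
spatula 0.84 261 167 [0.4717 0.2773 0.006 ]
spatula_tip 0.91 255 56 [0.5836 0.2714 0.006 ]
spatula_tip 0.63 336 173 [0.4579 0.1985 0.006 ]
scraper_rest 0.87 337 174 [0.4568 0.1984 0.006 ]
scraper_rest 0.73 255 55 [0.5841 0.2708 0.006 ]
bar_tab 0.67 311 23 [0.6007 0.224  0.062 ]
scraper 0.73 [296. 218.  18.  49.] [array([ 0.4644, -0.1193]), np.float64(10.98), array([ 0.4141, -0.129 ]), array([ 0.5526, -0.1022]), np.float64(0.141)]
scraper 0.61 [103. 171.  29.  28.] [array([0.6387, 0.4819]), np.float64(60.6), array([0.6132, 0.4366]), array([0.6661, 0.5306]), np.float64(0.1078)]
bar_tab 0.71 179 178 [0.5992 0.2265 0.062 ]
```

View pics/w4.png

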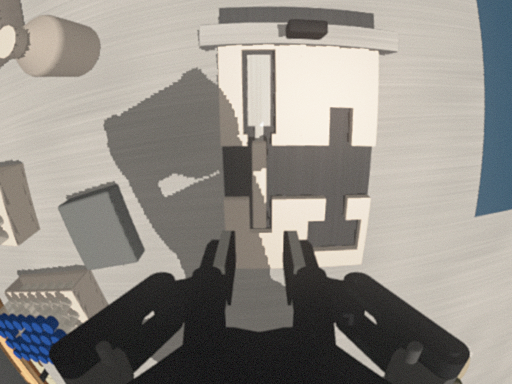

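The spatula is in its compartment, with the blade (258,90) in its pocket and the handle (260,185) in its slot. Next is the scraper.

Call:
move_arm(
  jaw=[4,4,4,4,4,4,4,4,4,4,4,4],
  dp=[
    [0.1,1.5,0],
    [0.1,3,0],
    [0.2,3.9,0],
    [0.2,3.9,0],
    [0.2,3.9,0],
    [0.2,3.9,0],
    [0.2,3.9,0],
    [0.1,3.9,0],
    [0.1,3.9,0],
    [0.1,3.9,0],
    [0.1,2.5,0],
    [0,1.3,0],
  ],
  turn=[
    [0,0,0],
    [0,0,0],
    [0,0,0],
    [0,0,0],
    [0,0,0],
    [0,0,0],
    [0,0,0],
    [0,0,0],
    [0,0,0],
    [0,0,0],
    [0,0,0],
    [0,0,0],
  ],
)

```text
time_s: 10.33
position: [0.4408, -0.1177, 0.1573]
tool_rot: [[0.994, -0.108, 0.0], [-0.108, -0.994, -0.001], [0.0, 0.001, -1.0]]
ft_force: [0.6, 0.5, 0.4]
grip_width: 0.04
gripper_force: 0.0
```

Call:
move_arm(
  jaw=[4,4,4,4,4,4],
  dp=[
    [0,0,0],
    [0,0,0],
    [0,0,0],
    [0,0,0],
    [0,0,0],
    [0,0,0],
  ],
  turn=[
    [0,0,-0.08],
    [0,0,-0.1],
    [0,0,-0.1],
    [0,0,0],
    [0,0,0],
    [0,0,0],
  ],
)

```text
time_s: 10.83
position: [0.441, -0.1146, 0.1573]
tool_rot: [[0.985, 0.171, -0.0], [0.171, -0.985, 0.0], [-0.0, -0.0, -1.0]]
ft_force: [-0.0, -0.1, -0.4]
grip_width: 0.04
gripper_force: 0.0
```

Run:
```python
from h import *
import h
im,d=snap('wrist','w5.png');s=h.S
print(s['time_s'],s['position'],np.array(s['tool_rot']).round(3)[:,0])
mark('wrist','scraper',0);mark('wrist','scraper_tip',0);outl('wrist','scraper',.01)
h2=cv2.cvtColor(im,cv2.COLOR_RGB2HSV)
k=cams.outline_of('wrist','scraper')[0]['mask'];v,u=np.nonzero(k)
for r in range(v.min(),v.max()+1,6):
    x=u[v==r]
    if len(x): print(r,x.min(),x.max(),world('wrist',(x.min()+x.max())/2,r,.016)[0].round(4)[:2])
```

```text
10.8333 [ 0.4409784  -0.11461576  0.15729617] [ 0.985  0.171 -0.   ]
scraper 0.87 266 115 [ 0.4999 -0.1124  0.    ]
scraper 0.47 17 179 [0.3779 0.21   0.    ]
scraper 0.46 18 121 [0.4583 0.2028 0.    ]
scraper_tip 0.82 265 194 [ 0.4166 -0.1259  0.    ]
scraper 0.96 [268. 127.  49. 146.] [array([ 0.4731, -0.1166]), np.float64(11.84), array([ 0.4163, -0.1285]), array([ 0.5566, -0.0991]), np.float64(0.1434)]
56 267 268 [ 0.5567 -0.1031]
62 257 271 [ 0.5504 -0.1009]
68 256 271 [ 0.5446 -0.1015]
74 257 271 [ 0.539  -0.1029]
80 257 271 [ 0.5334 -0.1039]
86 258 271 [ 0.5278 -0.1054]
92 258 271 [ 0.5222 -0.1064]
98 257 271 [ 0.5164 -0.1069]
104 258 272 [ 0.511  -0.1088]
110 258 272 [ 0.5053 -0.1098]
116 258 272 [ 0.4996 -0.1108]
122 258 271 [ 0.4939 -0.1114]
128 259 271 [ 0.4882 -0.1129]
134 259 272 [ 0.4826 -0.1144]
140 259 272 [ 0.4768 -0.1154]
146 259 272 [ 0.471  -0.1164]
152 260 272 [ 0.4652 -0.118 ]
158 262 270 [ 0.4593 -0.119 ]
164 262 270 [ 0.4534 -0.1201]
170 262 270 [ 0.4474 -0.1212]
176 245 290 [ 0.4416 -0.1238]
182 244 291 [ 0.4354 -0.1249]
188 244 291 [ 0.4292 -0.126 ]
194 244 290 [ 0.4228 -0.1267]
```

View pics/w5.png

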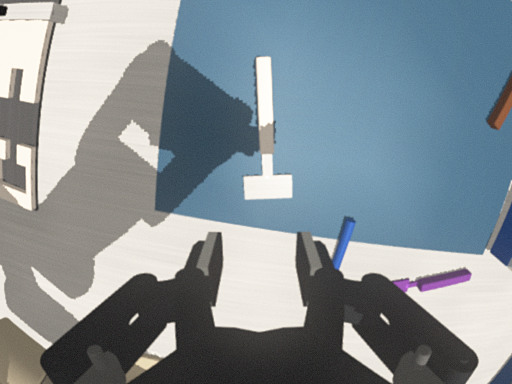

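The wrist picture shows the scraper at (266,127): handle at rows 56–155, blade at rows 175–200. I'll grip it at about row 115.

Call:
move_arm(
  jaw=[4,4,4,4,4,4,4,4,4,1,1,1],
  dp=[
    [0,0,0],
    [1.2,0.2,1.5],
    [2,0.3,3],
    [1.8,0.3,3.5],
    [0.7,0,3.2],
    [0,0,2],
    [0,0,1.2],
    [0,0,0.8],
    [0,0,0],
    [0,0,0],
    [0,0,0],
    [0,0,0],
  ],
  turn=[
    [0,0,-0.024],
    [0,0,0],
    [0,0,0],
    [0,0,0],
    [0,0,0],
    [0,0,0],
    [0,0,0],
    [0,0,0],
    [0,0,0],
    [0,0,0],
    [0,0,0],
    [0,0,0],
  ],
)

```text
time_s: 12.08
position: [0.499, -0.1115, 0.0065]
tool_rot: [[0.98, 0.198, 0.002], [0.198, -0.98, -0.001], [0.002, 0.001, -1.0]]
ft_force: [0.3, -1.2, 3.3]
grip_width: 0.0127
gripper_force: 41.4
```

Call:
move_arm(
  jaw=[1,1,1,1,1,1,1,1,1,1,1,1],
  dp=[
    [0,0,0],
    [0,0,-1],
    [0,0,-2.5],
    [-0.1,-0.5,-3.5],
    [0.1,-1.5,-3],
    [0,-2.8,-2],
    [0,-3.3,-1.5],
    [0,-3.6,0],
    [0,-3.6,0],
    [0,-3.6,0],
    [0,-3.6,0],
    [0,-3.6,0],
  ],
  turn=[
    [0,0,0],
    [0,0,0],
    [0,0,0],
    [0,0,0],
    [0,0,0],
    [0,0,0],
    [0,0,0],
    [0,0,0],
    [0,0,0],
    [0,0,0],
    [0,0,0],
    [0,0,0],
  ],
)

```text
time_s: 13.08
position: [0.446, 0.1462, 0.1413]
tool_rot: [[0.98, 0.197, 0.001], [0.197, -0.98, 0.0], [0.001, 0.0, -1.0]]
ft_force: [1.7, 0.7, 0.6]
grip_width: 0.0124
gripper_force: 41.0
```

Call:
move_arm(
  jaw=[1,1,1,1,1,1,1],
  dp=[
    [0,-2,0],
    [0,-1,0],
    [0,0,0],
    [0,0,0],
    [0,0,0],
    [0,0,0],
    [0,0,0],
  ],
  turn=[
    [0,0,0.04],
    [0,0,0.08],
    [0,0,0.09],
    [0,0,0.088],
    [0,0,0],
    [0,0,0],
    [0,0,0],
  ],
)

```text
time_s: 13.67
position: [0.4413, 0.1739, 0.1407]
tool_rot: [[0.995, -0.097, 0.0], [-0.097, -0.995, 0.0], [0.0, -0.0, -1.0]]
ft_force: [0.1, -0.5, -0.4]
grip_width: 0.0125
gripper_force: 41.0
```

Run:
```python
from h import *
import h
im,d=snap('wrist','w6.png');s=h.S
print(s['time_s'],s['position'],np.array(s['tool_rot']).round(3)[:,0])
mark('wrist','scraper',s['position'][2]-.006);mark('wrist','scraper_rest',.006);mark('wrist','scraper_rest_tip',.006)
for k in cams.outline_of('wrist','scraper')[:2]:
    print(k['p'],k['box'],pca('wrist',k['mask'],s['position'][2]+.01))
tool([.461,.1983,.0125])
```

```text
13.6667 [0.44132246 0.17394221 0.14070033] [ 0.995 -0.097  0.   ]
scraper 0.85 261 240 [0.4417 0.1723 0.1347]
scraper_rest 0.58 229 159 [0.462  0.2005 0.006 ]
scraper_rest_tip 0.79 236 240 [0.3749 0.2045 0.006 ]
scraper_rest_tip 0.22 151 161 [0.4689 0.2796 0.006 ]
0.63 [0.5085, 0.6158, 0.076, 0.5112] [array([0.4534, 0.1726]), np.float64(-5.05), array([0.3846, 0.1787]), array([0.5019, 0.1683]), np.float64(0.1178)]
shift [ 1.71 -2.61 12.79]
```

View pics/w6.png

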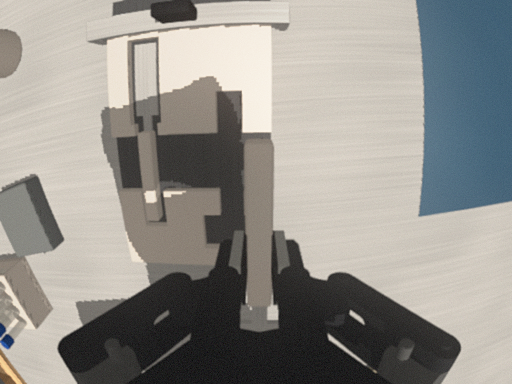

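Call:
move_arm(
  jaw=[1,1,1,1,1,1,1,1,1],
  dp=[
    [0.5,-0.7,0],
    [0.7,-1.2,0.5],
    [0.5,-0.8,1.5],
    [0,0,2.5],
    [0,0,2.5],
    [0,0,1.5],
    [0,0,0.5],
    [0,0,0],
    [0,0,0],
  ],
  turn=[
    [0,0,0],
    [0,0,0],
    [0,0,0],
    [0,0,0],
    [0,0,0],
    [0,0,0],
    [0,0,0],
    [0,0,0],
    [0,0,0],
  ],
)

```text
time_s: 14.67
position: [0.4616, 0.1997, 0.0507]
tool_rot: [[0.995, -0.099, 0.001], [-0.099, -0.995, 0.0], [0.001, -0.0, -1.0]]
ft_force: [-0.3, -0.2, 0.4]
grip_width: 0.0125
gripper_force: 40.9
```

Run:
```python
from h import *
import h
im,d=snap('wrist','w7.png');s=h.S
print(s['time_s'],s['position'],np.array(s['tool_rot']).round(3)[:,0])
mark('wrist','scraper_rest_tip',.006);mark('wrist','bar_tab',.062)
tool([.461,.199,.0125])
```

```text
14.6667 [0.46162329 0.19974153 0.05066013] [ 0.995 -0.099  0.001]
scraper_rest_tip 0.89 263 306 [0.3796 0.2045 0.006 ]
shift [-0.06  0.06  3.88]
```

View pics/w7.png

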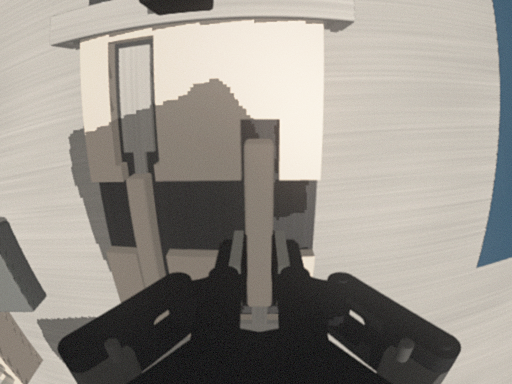

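The handle (columns 245–274) is centred in its slot (240–280), with room at the rear end (row 138 against 120). Lowering and releasing.

Call:
move_arm(
  jaw=[1,1,1,1,1,1,1,1,1],
  dp=[
    [0,0,0.8],
    [0,0,1.2],
    [0,0,0.8],
    [0,0,0.5],
    [0,0,0.3],
    [0,0,0.1],
    [0,0,0.1],
    [0,0,0],
    [0,0,0],
  ],
  turn=[
    [0,0,0],
    [0,0,0],
    [0,0,0],
    [0,0,0],
    [0,0,0],
    [0,0,0],
    [0,0,0],
    [0,0,0],
    [0,0,0],
  ],
)

```text
time_s: 15.57
position: [0.4612, 0.1993, 0.0126]
tool_rot: [[0.995, -0.099, 0.001], [-0.099, -0.995, 0.0], [0.001, -0.0, -1.0]]
ft_force: [-0.5, -0.3, -1.1]
grip_width: 0.0124
gripper_force: 40.9
```

Call:
move_arm(
  jaw=[1,2.6,2.6,2.6,2.6,2.6],
  dp=[
    [0,0,0.05],
    [0,0,0],
    [0,0,0],
    [0,0,0],
    [0,0,0],
    [0,0,0],
  ],
  turn=[
    [0,0,0],
    [0,0,0],
    [0,0,0],
    [0,0,0],
    [0,0,0],
    [0,0,0],
  ],
)

```text
time_s: 16.07
position: [0.461, 0.1993, 0.0118]
tool_rot: [[0.995, -0.099, -0.0], [-0.099, -0.995, -0.0], [-0.0, 0.0, -1.0]]
ft_force: [0.6, -0.2, -0.0]
grip_width: 0.0259
gripper_force: 0.0
```

Call:
move_arm(
  jaw=[2.6,2.6,2.6,2.6,2.6,2.6,2.6,2.6,2.6,2.6],
  dp=[
    [0,0,-0.5],
    [0,0,-1],
    [0,0,-2],
    [0,0,-3],
    [0,0,-4],
    [0,0,-4],
    [-2,-1.5,-1],
    [-2,-1.5,0],
    [-1,-1,0],
    [0,0,0],
  ],
  turn=[
    [0,0,0],
    [0,0,0],
    [0,0,0],
    [0,0,0],
    [0,0,0],
    [0,0,0],
    [0,0,0],
    [0,0,0],
    [0,0,0],
    [0,0,0],
  ],
)

```text
time_s: 16.9
position: [0.4133, 0.2454, 0.1676]
tool_rot: [[0.995, -0.097, 0.0], [-0.097, -0.995, 0.001], [0.0, -0.001, -1.0]]
ft_force: [0.2, -0.1, 0.3]
grip_width: 0.0262
gripper_force: 0.0
```

Run:
```python
from h import *
import h
im,d=snap('wrist');s=h.S
cv2.imwrite('pics/w8.png',cv2.resize(im[:270,100:460],(800,600),interpolation=2)[:,:,::-1])
print(s['time_s'],s['position'],s['ft_force'])
mark('wrist','bar_tab',.062)
c=cal('wrist');f=192/np.tan(np.radians(c['vertical_fov']/2))
v,u=np.mgrid[:384,:512];a=u-c['cx'];b=v-c['cy'];r=np.hypot(a,b)+1e-9;th=r/f
P=np.stack([a/r*np.tan(th)*d,-b/r*np.tan(th)*d,-d,np.ones_like(d)],-1)
W=np.eye(4);W[:3,:3]=s['tool_rot'];W[:3,3]=s['position'];P=P@(W@np.array(c['tool_from_camera'])).T
R=np.array([[.9951,.0985],[-.0985,.9951]]);o=np.array([.4649,.2381])
q=(P[...,:2]-o)@R  # tray coords
def h_(x,y,w=.003):
    m=(abs(q[...,0]-x)<w)&(abs(q[...,1]-y)<w)&(d>0);return (np.median(P[...,2][m])*1000).round(1) if m.any() else None
print('sp handle',[h_(x,.04) for x in (-.05,-.03,-.01,.01,.025)],'blade',[h_(x,.04) for x in (.05,.07,.09,.11)])
print('sc handle',[h_(x,-.04) for x in (.05,.03,.01,-.01,-.03)],'blade',[h_(x,y) for x in (-.068,-.08) for y in (-.06,-.04,-.02)])
print('insert',[h_(x,0) for x in (-.05,-.08,.05,.09)],'valley',[h_(x,0) for x in (-.02,0,.02)])
```

```text
16.9 [0.41333806 0.24539999 0.16755816] [ 0.23418639 -0.11442064  0.32354354]
sp handle [np.float64(224.3), np.float64(21.9), np.float64(21.8), np.float64(22.0), np.float64(21.8)] blade [np.float64(10.2), np.float64(9.7), np.float64(10.1), np.float64(10.0)]
sc handle [np.float64(22.0), np.float64(22.0), np.float64(21.9), np.float64(21.7), np.float64(22.2)] blade [np.float64(10.0), np.float64(9.6), np.float64(9.7), np.float64(9.9), np.float64(9.8), np.float64(9.9)]
insert [np.float64(15.7), np.float64(15.9), np.float64(16.2), np.float64(16.0)] valley [np.float64(5.9), np.float64(5.9), np.float64(6.1)]
```

View pics/w8.png

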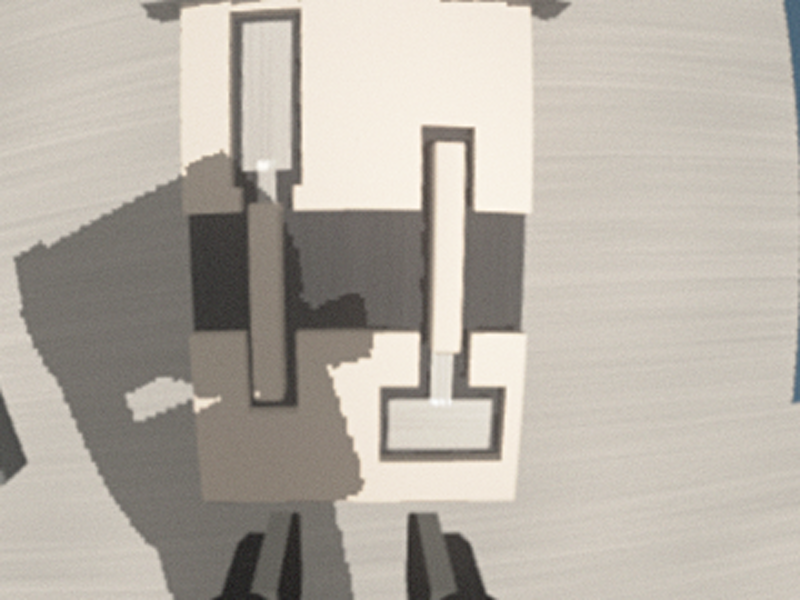

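Both lie fully down: handle tops at 22 mm, blade tops at 10 mm, insert at 16 mm. Next I'll locate the tab precisely from the depth image.

Call:
move_arm(
  jaw=[1,0,0,0,0,0,0],
  dp=[
    [1.5,0,-0.5],
    [3,0.1,-0.5],
    [3.5,0.1,-0.5],
    [3,0.1,-0.5],
    [1.8,0,0],
    [0,0,0],
    [0,0,0],
  ],
  turn=[
    [0,0,0],
    [0,0,0],
    [0,0,0],
    [0,0,0],
    [0,0,0],
    [0,0,0],
    [0,0,0],
  ],
)

```text
time_s: 17.58
position: [0.543, 0.2272, 0.186]
tool_rot: [[0.995, -0.101, -0.001], [-0.101, -0.995, -0.0], [-0.001, 0.0, -1.0]]
ft_force: [-1.4, 0.7, 0.4]
grip_width: -0.0001
gripper_force: 0.0
```

```bash
cat >> h.py <<'E'
R=np.array([[.9951,.0985],[-.0985,.9951]]);o=np.array([.4649,.2381])
def cloud():
    im,d=snap('wrist');s=S
    c=cal('wrist');f=192/np.tan(np.radians(c['vertical_fov']/2))
    v,u=np.mgrid[:384,:512];a=u-c['cx'];b=v-c['cy'];r=np.hypot(a,b)+1e-9;th=r/f
    P=np.stack([a/r*np.tan(th)*d,-b/r*np.tan(th)*d,-d,np.ones_like(d)],-1)
    W=np.eye(4);W[:3,:3]=s['tool_rot'];W[:3,3]=s['position'];P=P@(W@np.array(c['tool_from_camera'])).T
    q=(P[...,:2]-o)@R
    return im,d,P[...,:3],q
def bar():
    im,d,P,q=cloud()
    for n,a,b in (('tab',.059,.066),('bar',.029,.035)):
        m=(d>0)&(P[...,2]>a)&(P[...,2]<b)&(abs(q[...,1])<(.03 if n=='tab' else .09))&(q[...,0]<.18)&(q[...,0]>-.05)
        print(n,m.sum(),'tray x',np.percentile(q[m][:,0],[2,50,98]).round(4),'y',np.percentile(q[m][:,1],[2,98]).round(4),'z',np.median(P[m][:,2]))
        if n=='tab': c=R@[np.median(q[m][:,0]),0]+o;print('world tab',c)
    return c
E
python3 - <<'E'
from h import *
import h
c=bar();print(h.S['position'],h.S['grip_width'])
for off in (.035,.02): tool(list(c+R@[off,0])+[.04])
E
```

```text
tab 447 tray x [0.1284 0.1341 0.1394] y [-0.0135  0.0168] z 0.06167509665457377
world tab [0.59829776 0.22489562]
bar 2962 tray x [0.1243 0.1347 0.1441] y [-0.0871  0.0867] z 0.031886738151339494
[0.54297009 0.22724252 0.18598052] -0.00012892231354984628
shift [ 9.14 -0.3  14.61]
shift [ 7.64 -0.3  14.61]
```

Call:
move_arm(
  jaw=[0,0,0,0,0,0,0,0,0,0,0,0],
  dp=[
    [1.5,0,0],
    [3,-0.1,0],
    [3.2,-0.1,0],
    [1.7,-0.1,1],
    [0,0,2.5],
    [0,0,3],
    [0,0,3],
    [0,0,2.5],
    [0,0,1.5],
    [0,0,0.8],
    [0,0,0],
    [0,0,0],
  ],
  turn=[
    [0,0,0],
    [0,0,0],
    [0,0,0],
    [0,0,0],
    [0,0,0],
    [0,0,0],
    [0,0,0],
    [0,0,0],
    [0,0,0],
    [0,0,0],
    [0,0,0],
    [0,0,0],
  ],
)

```text
time_s: 18.63
position: [0.6361, 0.2222, 0.0447]
tool_rot: [[0.995, -0.099, 0.001], [-0.099, -0.995, 0.0], [0.001, -0.0, -1.0]]
ft_force: [0.9, 1.1, 0.4]
grip_width: 0.0001
gripper_force: 0.0
```

Call:
move_arm(
  jaw=[0,0,0,0,0,0,0,0,0,0,0,0],
  dp=[
    [-0.6,0,0],
    [-0.8,0,0],
    [-0.8,0,0],
    [-0.8,0,0],
    [-1.2,0,0],
    [-1.3,0,0],
    [-1.3,0,0],
    [-1.3,0,0],
    [-1.3,0,0],
    [-1.3,0,0],
    [-1.2,0,0],
    [-0.8,0,0],
  ],
  turn=[
    [0,0,0],
    [0,0,0],
    [0,0,0],
    [0,0,0],
    [0,0,0],
    [0,0,0],
    [0,0,0],
    [0,0,0],
    [0,0,0],
    [0,0,0],
    [0,0,0],
    [0,0,0],
  ],
)

```text
time_s: 19.63
position: [0.5086, 0.2346, 0.0445]
tool_rot: [[0.995, -0.099, 0.001], [-0.099, -0.995, -0.0], [0.001, -0.0, -1.0]]
ft_force: [3.5, -1.8, 1.1]
grip_width: 0.0003
gripper_force: 1.2
```

Call:
move_arm(
  jaw=[0,0,0,0,0,0,0],
  dp=[
    [-0.5,0,0],
    [-0.5,0,0],
    [-0.4,0,0],
    [-0.3,0,0],
    [0,0,0],
    [0,0,0],
    [0,0,0],
  ],
  turn=[
    [0,0,0],
    [0,0,0],
    [0,0,0],
    [0,0,0],
    [0,0,0],
    [0,0,0],
    [0,0,0],
  ],
)

```text
time_s: 20.22
position: [0.4925, 0.2363, 0.0435]
tool_rot: [[0.995, -0.099, -0.001], [-0.099, -0.995, -0.0], [-0.001, 0.0, -1.0]]
ft_force: [0.1, 0.2, 0.6]
grip_width: 0.0002
gripper_force: 0.0
```

Run:
```python
from h import *
import h
s=observe();print(s['time_s'],s['ft_force'],(np.array(s['position'][:2])-o)@R)
try: bar()
except Exception as e: print(e)
```

```text
20.2167 [0.05359321 0.23825209 0.64285814] [0.02763737 0.00095051]
tab 388 tray x [0.0349 0.0361 0.0399] y [-0.0126  0.0136] z 0.062458084132104595
world tab [0.50077713 0.2345487 ]
bar 6101 tray x [0.002  0.0129 0.0217] y [-0.0865  0.0866] z 0.031819403445352834
```

Call:
move_arm(
  jaw=[0,0,0,0,0,0,0],
  dp=[
    [-0.3,0,0],
    [-0.3,0,0],
    [-0.3,0,0],
    [-0.2,0,0],
    [-0.1,0,0],
    [0,0,0],
    [0,0,0],
  ],
  turn=[
    [0,0,0],
    [0,0,0],
    [0,0,0],
    [0,0,0],
    [0,0,0],
    [0,0,0],
    [0,0,0],
  ],
)

```text
time_s: 20.85
position: [0.4809, 0.2375, 0.0439]
tool_rot: [[0.995, -0.099, 0.0], [-0.099, -0.995, 0.0], [0.0, -0.0, -1.0]]
ft_force: [2.3, -0.0, -1.5]
grip_width: 0.0
gripper_force: 1.0
```

Call:
move_arm(
  jaw=[0,0,0,0,0],
  dp=[
    [-0.1,0,0],
    [-0.1,0,0],
    [-0.1,0,0],
    [0,0,0],
    [0,0,0],
  ],
  turn=[
    [0,0,0],
    [0,0,0],
    [0,0,0],
    [0,0,0],
    [0,0,0],
  ],
)

```text
time_s: 21.27
position: [0.4807, 0.2376, 0.0441]
tool_rot: [[0.995, -0.099, 0.006], [-0.099, -0.995, 0.0], [0.006, -0.001, -1.0]]
ft_force: [12.8, -1.4, -9.4]
grip_width: 0.0002
gripper_force: 6.6
```

The bar has hit its stop: force rises to 13 N with no further travel, and the bar is at tray x ≈ 0. I'll back off, lift and check.

Call:
move_arm(
  jaw=[0,0,0,0,0,0,0,0,0,0,0,0],
  dp=[
    [0.5,0,0],
    [1,0,0],
    [1,0,0],
    [0,0,-1],
    [0,0,-2.5],
    [0,0,-3],
    [0,0,-3],
    [-2,0,-3],
    [-3,0,-2],
    [-3,0,0],
    [-1,0,0],
    [0,0,0],
  ],
  turn=[
    [0,0,0],
    [0,0,0],
    [0,0,0],
    [0,0,0],
    [0,0,0],
    [0,0,0],
    [0,0,0],
    [0,0,0],
    [0,0,0],
    [0,0,0],
    [0,0,0],
    [0,0,0],
  ],
)

```text
time_s: 22.27
position: [0.411, 0.2445, 0.1898]
tool_rot: [[0.995, -0.098, -0.0], [-0.098, -0.995, 0.0], [-0.0, -0.0, -1.0]]
ft_force: [0.6, -0.2, -0.3]
grip_width: 0.0
gripper_force: 0.0
```

Run:
```python
from h import *
import h
bar();print(h.S['time_s'],h.S['position'],h.S['ft_force'])
im,d,P,q=cloud()
def z(x,y,w=.003):
    m=(abs(q[...,0]-x)<w)&(abs(q[...,1]-y)<w)&(d>0);return (np.median(P[...,2][m])*1000).round(1) if m.any() else None
print([z(x,.04) for x in (-.045,-.025,.025,.06,.1)],[z(x,-.04) for x in (.05,.025,-.025,-.07)],[z(-.07,-.06),z(-.07,-.02)])
```

```text
tab 432 tray x [-0.0059 -0.0001  0.0053] y [-0.0147  0.0152] z 0.061689445182478986
world tab [0.46479808 0.23811009]
bar 2883 tray x [-0.0096  0.0007  0.01  ] y [-0.0868  0.0869] z 0.031901993094325454
22.2667 [0.41099677 0.24448562 0.1898195 ] [ 0.56252216 -0.22257931 -0.3125581 ]
[np.float64(273.3), np.float64(22.1), np.float64(22.1), np.float64(10.0), np.float64(9.9)] [np.float64(22.1), np.float64(22.1), np.float64(22.1), np.float64(9.6)] [np.float64(9.9), np.float64(9.5)]
```

The bar is at tray x = 0 and both instruments are still fully down. Handing in.

```bash
python3 -c "
from rig import ticket
print(ticket.close_job())"
```

```text
the job is handed in; nothing more can be done
None
```

The spatula and scraper both lie flat in their own compartments, the retaining bar is at its stop over the two handles, and the job was handed in at about 22 s; I viewed 11 pictures, one over the limit of 10.

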